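# Release the knob and hold the gear-case cover open

### The job

Open the small gear case so that the gears can be inspected: push its black wing knob fully down and, keeping it down, turn it counterclockwise to its stop to unlock the cover; only then lift the cover by its metal bar handle until it stands open at 60 degrees from shut. The cover is sprung and falls shut by itself, so finish while holding it still at that angle by the handle; leave the tools and hardware lying round the case where they are.

Things in the scene. Friction and masses are not known exactly. Their poses are not given: they have to be found in the camera images.
- gear_case: grey cast box bolted to the bench, 160 mm deep (its x) by 150 mm wide (its y) and 72 mm high, with two gears inside and a shaft stub sticking out 44 mm from its +y side. Origin: centre of its underside, on the bench top; its own -x side (handle side) faces roughly to the robot, z up. It does not move in a run
- cover (a joint): opening angle of the flat grey metal cover on the gear case, rad: 0 shut (level, top face 76 mm above the bench), grows as the handle edge rises, stop at 1.7; 60 degrees is 1.047. Hinged along the far (+x) top edge of the case. Weight and a hinge spring pull it shut at every angle: some 3 to 6 N upward at the handle hold it
- cover_hinge (a point): middle of the cover's hinge line, 80 mm to +x of the case's origin and 75 mm above the bench; the hinge line runs along the case's y. The axes are the cover's: with the cover shut they are those of the case, and they tilt with it
- sleeve: dark round steel sleeve of the bar handle: 12 mm thick, 80 mm long along y, turns freely on its bar, so the gripper may keep pointing down as the cover swings. Origin: its middle, (-190, 0, +28) mm from cover_hinge in the cover's axes: 103 mm above the bench when shut, 27 mm above the plate. The bar's legs at y = -50 and 50 mm run back and down to the plate edge 27 mm further to +x
- knob_grip (a point): middle of the knob's black wing, where to grip: a bar 12 mm thick, 44 mm long (this point's y), 22 mm high. It turns and sinks with the knob; when up it is 32 mm above the plate, with 20 mm free below the wing beside a 13 mm stem, less a round rose 44 mm wide, 5 mm high. 100 mm from the hinge line towards the handle, mid width. Locked, the wing lies along the case's y
- knob (a joint): turn of the knob, rad: 0 locked (wing along the case's y), positive counterclockwise seen from above, stop at 1.4; it stays where it is left. It has to be kept pushed down for the whole turn: nothing in the model blocks it, but turning it while it is up, or lifting the cover while it is locked, would break the latch and counts as a failure
- plunger (a joint): how far the knob is pushed down, m: 0 up, 0.007 fully down; a spring lifts it (4 N at the top, 10 N fully down)
- spanner_13: loose spanner, 180 mm long, 6 mm thick, lying flat in front of the case; origin at the middle of its underside. Leave alone
- bolt_m12: loose hexagon bolt, 58 mm long, 19 mm high, lying beside the case at its +y side; origin at the middle of its underside. Leave alone
- nut_m16_0: loose hexagon nut, 24 mm wide, 13 mm high, lying beside the case at its -y side; origin at the middle of its underside. Leave alone
- cold_chisel: loose cold chisel, 173 mm long, 21 mm thick, lying in front of the case; origin at the middle of its underside. Leave alone
- ball_hammer: loose hammer, 276 mm long, 27 mm high, lying at the left of the bench; origin at the middle of its underside. Leave alone
- pliers: loose pliers, 193 mm long, 13 mm high, lying at the right of the case; origin at the middle of its underside. Leave alone

How it is judged:
On the way, in this order (a step that is already met when the one before it is completed fails the run):
1. the knob is pushed down more than 4 mm (value of joint plunger above 0.004 m), for 0.1 s.
2. the knob is turned to unlocked (past 1.2 rad) with the cover still shut (value of joint knob above 1.2 rad and value of joint cover below 0.1 rad), for 0.2 s.
3. the cover is being lifted by the handle (value of joint cover above 0.3 rad and contact force between the fingers and sleeve above 0.5 N), for 0.1 s.
At the end, for the whole second after the job is handed in: The knob is still unlocked (past 1.1 rad) and the cover is held still (slower than 0.1 rad/s) at 60 degrees, give or take 7 (0.927 to 1.167 rad), by the fingers on the sleeve of its bar handle (more than 1 N), with no tool propping it (value of joint cover between 0.927 and 1.167 rad and velocity of joint cover between -0.1 and 0.1 rad/s and contact force between the fingers and sleeve above 1 N and value of joint knob above 1.1 rad and contact force between cover and ball_hammer below 0.1 N and contact force between cover and spanner_13 below 0.1 N and contact force between cover and cold_chisel below 0.1 N and contact force between cover and pliers below 0.1 N and contact force between cover and bolt_m12 below 0.1 N and contact force between cover and nut_m16_0 below 0.1 N); the arm keeps its last pose, push and grip.
It fails at once if the knob was turned while it was not pushed down (between 0.25 and 1.1 rad with less than 3 mm of push) (value of joint knob between 0.25 and 1.1 rad and value of joint plunger below 0.003 m).
It fails at once if the cover was lifted before the knob was unlocked (value of joint cover above 0.1 rad and value of joint knob below 1.1 rad).
It fails at once if a tool or piece of hardware round the case was moved by more than 30 mm (distance of any of spanner_13, bolt_m12, nut_m16_0, cold_chisel, ball_hammer, pliers from where it was at the start of the episode above 0.03 m).
It also fails if it takes over 53 s, if anything falls off the work surface, if the arm or the gripper's body presses on something with over 40 N, if the wrist force passes 120 N, or if a joint passes its speed limit or range.

### The arm

A 6-joint arm with a two-finger parallel gripper is mounted at the origin on a cart in front of the work surface, level with it; the furniture and walls round the work are solid. World frame = base frame: x ahead of the robot, y to its left, z up, the work surface at z = 0. Lengths are in m, angles in rad, forces in N, time in s.
With the tool pointing down it reaches from about 0.35 to 0.8 m from the base axis. Payload 7.3 kg.
Tool frame: the origin (TCP) lies on the centre line of the jaws, within the pads' length; the fingertips stand 17 mm ahead of it and the grasp point (between the pads) lies 2 mm behind it; z points along the fingers, y is the line along which they close (so a half turn about z gives the same grasp; the last joint's range is limited). The gripper opens to 85 mm and grips with 20 to 120 N. Pads are 22 mm wide; open, the fingers measure 114 mm over their backs; the gripper's body (76 mm by 85 mm) begins 54 mm behind the grasp point. The pads swing forward as they close: fully open they stand 13 mm farther back than shut.
Start: joints at [-1.334, 0.342, 1.524, -0, 1.275, -0.146], TCP at [0.196, -0.487, 0.209] pointing down, gripper open.
Joint ranges: [-2.53, 2.53], [-0.77, 2.02], [0.04, 2.7], [-1, 4.14], [0.28, 2.66], [-3.11, 3.11]. Speed limits (rad/s): [2.57, 2.57, 3.14, 3.14, 3.14, 3.14].

### API

Orientations are given as a unit quaternion [x, y, z, w].
In Python, from bench import get_obs, get_image, camera_model, close_job, find_in gives the robot as it stands. The module is installed in compiled form; this text tells all that it offers.
- The arm moves only by the shell command python3 -m jog 'ROWS'. ROWS is JSON, a list of rows, each an object with "gripper": the closure, from 0 (fully open) to 1 (shut); "translation": the shift along the world's x, y, z in m, a list of three; "turn": the turn about the world's z in rad. In form: [{"gripper": gripper, "translation": [tx, ty, tz], "turn": turn}, ...]. A call has 1 to 5 rows; each row shifts and turns the commanded pose from where the row before left it; what a row does not reach is not made up. A row lasts 1/12 s, in which the tool goes at most 41.7 mm and 7.16 degrees, less where a joint would pass 70% of its speed; a pose out of reach is approached as far as the arm can. A call is refused whole if a number of a shift passes 0.0417 or a number of a turn 0.125, either way. A call with a gripper value outside its range is refused whole. The fingers move at their own pace and stop on an object; the grip force is fixed at half the most. Time passes only in rows, so rows that do not move let the fingers close. It gives the time, the measured TCP pose, the force, the opening and the grip force at its end, in the units of the state.
- get_obs(): the state, without advancing time (a new reading comes with each control period).
- get_image(name): name is "side" or "top"; returns (picture, depth): 420x560x3 uint8, red, green, blue; 420x560 float32, m along the optical axis (not along the pixel's ray), 0 where there is no reading.
- camera_model(name): a dict with "K" (3x3 intrinsics, pixels), "view" (4x4, takes a point from world to camera coordinates). Camera axes: x right, y up, looking along -z (the intrinsics and any distortion apply to the point x, -y, -z); pixel columns grow to the right and rows downward; lengths in m; the calibration is good to about 2 mm. A picture is of the moment at which its call begins. camera_model takes no time and is no camera call.
- close_job(): hands the job in; it is judged then, once.
Trained networks look in the newest picture that a camera, given by its name, has taken for a name from the list of things; names that differ only in an ending like _2 or _b are one class to them, and where a whole thing is asked for, a point or a joint stands for the part that bears it (a point fixed in the world has none). Each returns a list of dicts, best first, with "p" (0 to 1); they miss things now and then, are a little off and sometimes report something else, mostly with a low value. They report only what shows in the picture. A call takes as long as a camera call.
- find_in(name, camera): "centre" ([x, y, z] in m, in world coordinates, good to about 4 mm: the middle of the surface that is visible of it).
The state is a dict: "time": time; "qpos": joint angles; "dq": joint speeds; "effort": joint torques, N m; "ee_pos": TCP position; "ee_rot": TCP orientation; "contact_force": force on the tool from outside, world axes, zero at the start; "moment": the same for the moment, N m; "opening": finger opening in m; "finger_force": force on a finger pad.
Only numpy, scipy, OpenCV 4.12 (cv2) and the standard library are available. Lean on these libraries where they do the work, as an engineer would, in place of code of your own. Each camera call takes 0.05 s, during which the arm holds its last target. There are 200 camera calls.

## Working session

There is one attempt and no reset: what is moved stays moved. The work goes in short steps, Python scripts to look and compute and a shell command to move; the robot and the scene stay as the last step left them, time stands still between calls to the robot, and variables do not carry over. Pictures are saved under pics/ and viewed, at most 10 in all, crops included, and the job is handed in when it is done.

```bash
mkdir -p pics; python3 - <<'E'
from bench import *
import cv2,numpy as np
for c in ("top","side"):
    im,d=get_image(c); cv2.imwrite(f"pics/{c}0.png",im[:,:,::-1])
    for n in ("knob_grip","sleeve","gear_case","cover","spanner_13","cold_chisel","bolt_m12","ball_hammer"):
        print(c,n,[(np.round(r["centre"],3).tolist(),round(r["p"],2)) for r in find_in(n,c)][:2])
o=get_obs();print(o["time"],o["ee_pos"],o["ee_rot"],o["opening"])
E
```

```text
top knob_grip [([0.597, 0.056, 0.079], 0.59)]
top sleeve [([0.505, 0.03, 0.102], 0.71), ([0.527, 0.158, 0.011], 0.57)]
top gear_case [([0.601, 0.058, 0.077], 0.67)]
top cover [([0.596, 0.06, 0.076], 0.71), ([0.381, -0.109, 0.006], 0.67)]
top spanner_13 [([0.381, -0.11, 0.002], 0.57)]
top cold_chisel [([0.597, 0.052, 0.076], 0.5)]
top bolt_m12 []
top ball_hammer [([0.466, 0.348, 0.017], 0.72), ([0.528, 0.159, 0.01], 0.65)]
side knob_grip [([0.595, 0.059, 0.109], 0.62), ([0.599, 0.108, 0.072], 0.59)]
side sleeve [([0.587, 0.057, 0.106], 0.71), ([0.504, 0.03, 0.103], 0.62)]
side gear_case [([0.598, 0.11, 0.074], 0.92), ([0.385, 0.203, 0.021], 0.7)]
side cover [([0.592, 0.06, 0.108], 0.59), ([0.599, 0.068, 0.074], 0.58)]
side spanner_13 [([0.386, -0.104, 0.003], 0.41)]
side cold_chisel [([0.382, 0.203, 0.019], 0.56)]
side bolt_m12 [([0.537, 0.172, 0.006], 0.61)]
side ball_hammer [([0.47, 0.36, 0.02], 0.86)]
0.9 [ 0.19611156 -0.4870346   0.2092303 ] [ 9.81742531e-01  1.90214613e-01 -1.34870437e-05  5.93292583e-05] 0.08500449533611763
```

View pics/top0.png

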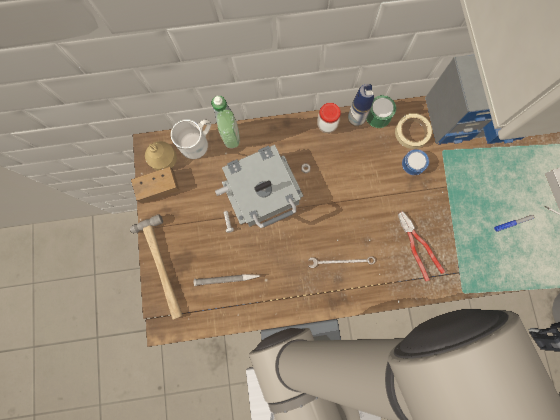

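View pics/side0.png

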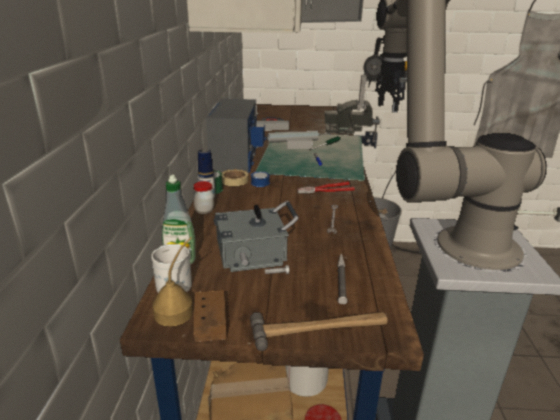

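The top view shows the case at about (262,187), rotated some 15–20°, with the knob at (264,188) and the handle at about (277,216). The area around it is clear apart from the bolt at (229,220) and the nut at (306,168). Next I'll fit the geometry from depth.

```bash
cat > h.py <<'E'
from bench import *
import numpy as np,cv2
def cloud(c):
    im,d=get_image(c);m=camera_model(c);K=np.array(m["K"]);V=np.linalg.inv(np.array(m["view"]))
    v,u=np.indices(d.shape);x=(u-K[0,2])/K[0,0]*d;y=(v-K[1,2])/K[1,1]*d
    P=np.stack([x,-y,-d,np.ones_like(d)],-1)@V.T
    P=P[...,:3];P[d==0]=np.nan
    return im,P
E
python3 - <<'E'
from h import *
for c in("top","side"):
    im,P=cloud(c)
    cv2.imwrite(f"pics/crop_{c}.png",cv2.resize((im[130:240,200:330] if c=="top" else im[190:285,200:320])[:,:,::-1],None,fx=5,fy=5,interpolation=cv2.INTER_CUBIC)); m=camera_model(c); print(m.keys())
    q=P.reshape(-1,3);col=im.reshape(-1,3)
    k=(abs(q[:,0]-.597)<.15)&(abs(q[:,1]-.058)<.13)
    q=q[k];col=col[k]
    pl=q[abs(q[:,2]-.076)<.006]; print(c,"plate",len(pl),np.median(pl,0).round(4),cv2.minAreaRect(pl[:,:2].astype(np.float32)))
    h=q[(q[:,2]>.088)&(q[:,2]<.14)]
    n=np.linalg.norm(h[:,:2]-[.597,.058],axis=1)
    for nm,g in(("knob",h[n<.04]),("slv",h[(n>.06)&(h[:,0]<.56)])):
        if len(g)<4: print(nm,len(g));continue
        print(nm,len(g),g.mean(0).round(4),g[:,2].max().round(4),cv2.minAreaRect(g[:,:2].astype(np.float32)))
        w=np.linalg.svd(g[:,:2]-g[:,:2].mean(0),full_matrices=False)[2][0];print(np.degrees(np.arctan2(w[1],w[0])))
E
```

```text
dict_keys(['K', 'view'])
top plate 3447 [0.6099 0.0587 0.0757] ((0.6430286169052124, 0.06750177592039108), (0.23790809512138367, 0.1520952582359314), 16.585453033447266)
knob 110 [0.5875 0.0515 0.1144] 0.1221 ((0.5890810489654541, 0.05144769698381424), (0.012563024647533894, 0.043363071978092194), 14.850071907043457)
-73.07767985314021
slv 240 [0.5064 0.0269 0.1041] 0.1121 ((0.513587474822998, 0.02903783693909645), (0.03348097205162048, 0.10777243971824646), 16.56815528869629)
-73.27829828449345
dict_keys(['K', 'view'])
side plate 1915 [0.612  0.0733 0.0759] ((0.6420930624008179, 0.0682530328631401), (0.24232299625873566, 0.15810516476631165), 16.2481632232666)
knob 90 [0.588  0.0605 0.11  ] 0.1211 ((0.5874766707420349, 0.05527547746896744), (0.012909479439258575, 0.0404922217130661), 17.35429573059082)
112.15659020648711
slv 158 [0.5072 0.0351 0.1015] 0.11 ((0.5123317837715149, 0.031865835189819336), (0.03528160974383354, 0.10863255709409714), 18.304624557495117)
106.61157754295434
```

View pics/crop_top.png

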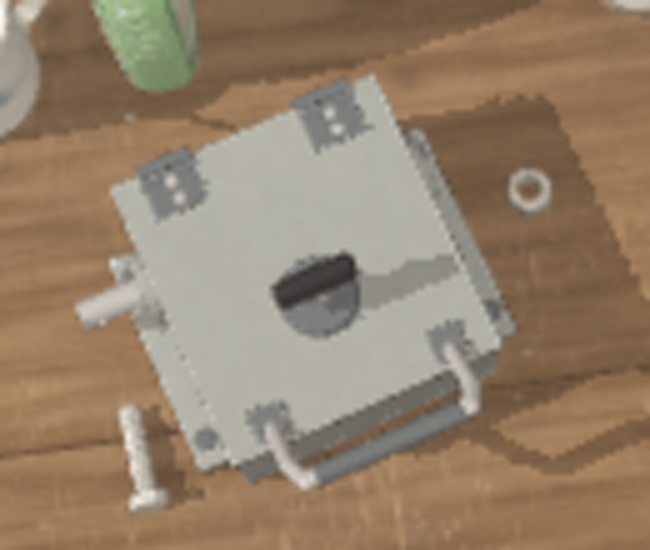

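Case yaw is about 0.29 rad, the knob is at about (0.589, 0.053), and the sleeve is at about (0.503, 0.028, 0.103). I'll move above the knob at height and turn the closing line to the case's x.

```bash
python3 -m jog '[{"gripper":0,"translation":[0.0196,0.027,0],"turn":0.074},{"gripper":0,"translation":[0.0196,0.027,0],"turn":0.074},{"gripper":0,"translation":[0.0196,0.027,0],"turn":0.074},{"gripper":0,"translation":[0.0196,0.027,0],"turn":0.074},{"gripper":0,"translation":[0.0196,0.027,0],"turn":0.074}]'
python3 -m jog '[{"gripper":0,"translation":[0.0196,0.027,0],"turn":0.074},{"gripper":0,"translation":[0.0196,0.027,0],"turn":0.074},{"gripper":0,"translation":[0.0196,0.027,0],"turn":0.074},{"gripper":0,"translation":[0.0196,0.027,0],"turn":0.074},{"gripper":0,"translation":[0.0196,0.027,0],"turn":0.074}]'
python3 -m jog '[{"gripper":0,"translation":[0.0196,0.027,0],"turn":0.074},{"gripper":0,"translation":[0.0196,0.027,0],"turn":0.074},{"gripper":0,"translation":[0.0196,0.027,0],"turn":0.074},{"gripper":0,"translation":[0.0196,0.027,0],"turn":0.074},{"gripper":0,"translation":[0.0196,0.027,0],"turn":0.074}]'
python3 -m jog '[{"gripper":0,"translation":[0.0196,0.027,0],"turn":0.074},{"gripper":0,"translation":[0.0196,0.027,0],"turn":0.074},{"gripper":0,"translation":[0.0196,0.027,0],"turn":0.074},{"gripper":0,"translation":[0.0196,0.027,0],"turn":0.074},{"gripper":0,"translation":[0.0196,0.027,0],"turn":0.074}]'
python3 - <<'E'
from h import *
from scipy.spatial.transform import Rotation as R
o=get_obs();y=R.from_quat(o["ee_rot"]).as_matrix()[:,1];print(o["ee_pos"],np.arctan2(y[1],y[0]),o["qpos"],o["contact_force"])
E
```

```text
time: 1.42
ee_pos: [0.2947, -0.3507, 0.2093]
ee_rot: [0.929, 0.369, 0.0, 0.0]
contact_force: [1.0, -0.8, -0.0]
opening: 0.0855
finger_force: 0.0
time: 1.83
ee_pos: [0.3929, -0.2156, 0.2094]
ee_rot: [0.846, 0.534, 0.0, 0.0]
contact_force: [0.6, -1.4, -0.2]
opening: 0.0853
finger_force: 0.0
time: 2.25
ee_pos: [0.4909, -0.0804, 0.2094]
ee_rot: [0.733, 0.68, 0.0, 0.0]
contact_force: [0.5, -0.8, 0.9]
opening: 0.0855
finger_force: 0.0
time: 2.67
ee_pos: [0.5889, 0.0546, 0.2092]
ee_rot: [0.595, 0.804, 0.0, 0.0]
contact_force: [0.4, -1.4, -0.5]
opening: 0.0853
finger_force: 0.0
[0.58888397 0.0545854  0.20922118] 0.29585726876530016 [-3.70980744e-02  4.64838412e-01  1.33248445e+00 -3.27531857e-05
  1.34403966e+00 -3.32947972e-01] [ 0.431607   -1.43093762 -0.50718053]
```

```bash
python3 -m jog '[{"gripper":0,"translation":[0,-0.001,-0.03],"turn":0},{"gripper":0,"translation":[0,0,-0.03],"turn":0},{"gripper":0,"translation":[0,0,-0.02],"turn":0},{"gripper":0.3,"translation":[0,0,-0.012],"turn":0},{"gripper":0.5,"translation":[0,0,-0.007],"turn":0}]'
python3 -m jog '[{"gripper":0.7,"translation":[0,0,0],"turn":0},{"gripper":0.75,"translation":[0,0,0],"turn":0},{"gripper":0.8,"translation":[0,0,0],"turn":0},{"gripper":0.8,"translation":[0,0,0],"turn":0},{"gripper":0.8,"translation":[0,0,0],"turn":0}]'
python3 -m jog '[{"gripper":1,"translation":[0,0,0],"turn":0},{"gripper":1,"translation":[0,0,0],"turn":0},{"gripper":1,"translation":[0,0,0],"turn":0},{"gripper":1,"translation":[0,0,0],"turn":0},{"gripper":1,"translation":[0,0,0],"turn":0}]'
python3 - <<'E'
from h import *
im,P=cloud("side");cv2.imwrite("pics/s2.png",cv2.resize(im[150:280,200:340,::-1],None,fx=4,fy=4))
E
```

```text
time: 3.08
ee_pos: [0.587, 0.0522, 0.108]
ee_rot: [0.597, 0.803, -0.001, -0.001]
contact_force: [0.7, -0.8, -0.2]
opening: 0.0639
finger_force: 0.0
time: 3.5
ee_pos: [0.5887, 0.0519, 0.1112]
ee_rot: [0.597, 0.802, 0.001, 0.001]
contact_force: [-0.8, 0.6, 0.9]
opening: 0.0172
finger_force: 0.0
time: 3.92
ee_pos: [0.5881, 0.052, 0.1102]
ee_rot: [0.597, 0.802, 0.0, 0.0]
contact_force: [-0.1, 0.2, 0.4]
opening: -0.0003
finger_force: 0.0
```

View pics/s2.png

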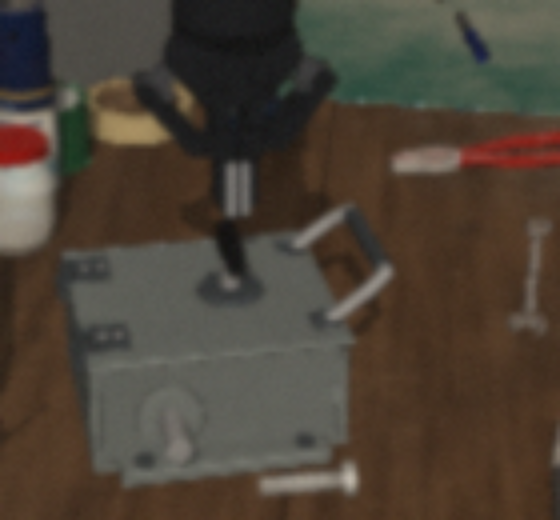

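The side crop shows the fingers shut at about (238,215) with the knob at about (230,250), so the jaws closed on nothing. I'll measure the fingers in the same camera frame to see where they are relative to the wing.

```bash
python3 - <<'E'
from h import *
im,P=cloud("side")
for r in range(180,226,3):
    print(r,[(tuple((P[r,c]*1000).round().astype(int)),int(im[r,c].mean())) for c in (256,258,260,262)])
print(find_in("knob_grip","side"))
im,P=cloud("top");cv2.imwrite("pics/t2.png",cv2.resize(im[130:240,200:330,::-1],None,fx=4,fy=4))
o=get_obs();print(o["ee_pos"],o["opening"])
E
```

```text
180 [((np.int64(589), np.int64(71), np.int64(202)), 29), ((np.int64(626), np.int64(-341), np.int64(25)), 29), ((np.int64(582), np.int64(45), np.int64(191)), 21), ((np.int64(575), np.int64(64), np.int64(200)), 25)]
183 [((np.int64(590), np.int64(66), np.int64(192)), 27), ((np.int64(626), np.int64(-342), np.int64(14)), 26), ((np.int64(582), np.int64(44), np.int64(183)), 26), ((np.int64(576), np.int64(62), np.int64(191)), 24)]
186 [((np.int64(590), np.int64(65), np.int64(184)), 31), ((np.int64(585), np.int64(68), np.int64(186)), 25), ((np.int64(581), np.int64(61), np.int64(183)), 26), ((np.int64(576), np.int64(60), np.int64(182)), 28)]
189 [((np.int64(590), np.int64(67), np.int64(177)), 30), ((np.int64(585), np.int64(62), np.int64(175)), 32), ((np.int64(581), np.int64(58), np.int64(173)), 35), ((np.int64(576), np.int64(61), np.int64(175)), 31)]
192 [((np.int64(590), np.int64(61), np.int64(166)), 73), ((np.int64(585), np.int64(62), np.int64(167)), 107), ((np.int64(580), np.int64(63), np.int64(167)), 94), ((np.int64(576), np.int64(59), np.int64(166)), 74)]
195 [((np.int64(591), np.int64(6
[... 1705 characters left out ...]
(54), np.int64(87)), 99), ((np.int64(587), np.int64(57), np.int64(89)), 76), ((np.int64(583), np.int64(40), np.int64(80)), 47), ((np.int64(578), np.int64(43), np.int64(82)), 55)]
222 [((np.int64(592), np.int64(56), np.int64(80)), 74), ((np.int64(586), np.int64(59), np.int64(81)), 75), ((np.int64(581), np.int64(58), np.int64(81)), 55), ((np.int64(577), np.int64(54), np.int64(79)), 52)]
225 [((np.int64(590), np.int64(73), np.int64(81)), 68), ((np.int64(585), np.int64(72), np.int64(80)), 69), ((np.int64(580), np.int64(71), np.int64(80)), 66), ((np.int64(576), np.int64(66), np.int64(77)), 67)]
[{'centre': [0.592, 0.0597, 0.11], 'p': 0.57}]
[0.58811533 0.0520035  0.11019919] 0.0002368025200737502
```

View pics/t2.png

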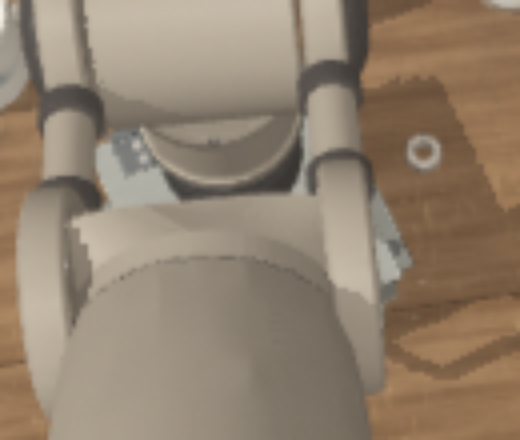

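The depth puts the fingertips at z ≈ 0.135, while the reported TCP implies 0.093. The top view is hidden by the arm. I'll check this tool offset with the side camera before lowering any further.

```bash
python3 - <<'E'
from h import *
Ps=[];
for i in range(6):
    im,P=cloud("side");Ps.append(P)
P=np.nanmedian(Ps,0)
g=P[192:203,250:270].reshape(-1,3);g=g[(abs(g[:,1]-.055)<.03)]
print("fingers",len(g),g.mean(0),g.min(0),g.max(0))
for r in (190,194,198,202,203,204,205,206,207,208): print(r,im[r,248:270].mean(-1).astype(int),(P[r,248:270,1]*1000).round())
m=camera_model("side");K=np.array(m["K"]);V=np.array(m["view"])
def px(p):
    q=V@np.r_[p,1];return K[0,0]*q[0]/-q[2]+K[0,2],K[1,1]*-q[1]/-q[2]+K[1,2]
o=get_obs();e=np.array(o["ee_pos"]);print("ee",e,px(e),"tip",px(e-[0,0,.017]),"tip+42",px(e+[0,0,.025]),o["time"])
E
```

```text
fingers 123 [0.58439726 0.05977537 0.15305589] [0.57130631 0.05140045 0.13652364] [0.59911201 0.06458625 0.16792287]
190 [49 52 51 46 42 29 27 31 44 61 59 52 57 64 45 32 29 35 39 38 31 32] [-313. -313. -314. -313. -316.   63.   63.   66.   65.   65.   59.   57.
   56.   57.   62.   61.   54. -317. -316. -318. -319. -317.]
194 [ 51  51  52  50  46  29  29  38  75 107 107  82  94 104  73  41  34  34
  38  37  33  34] [-279. -282. -284. -284. -282.   55.   61.   61.   61.   64.   63.   62.
   61.   61.   56.   57.   56. -285. -288. -285. -286. -286.]
198 [ 54  54  51  47  38  29  31  38  74 109 107  82  96 102  77  41  34  36
  39  39  37  38] [-250. -247. -252. -249. -251.   52.   60.   60.   60.   63.   62.   61.
   63.   61.   57.   55.   54. -252. -257. -255. -256. -254.]
202 [ 37  38  37  36  42  48  42  46  77 109 105  80  91 103  75  45  38  40
  37  37  38  37] [-220. -223. -218. -218. -220. -222. -223.   62.   56.   64.   62.   61.
   61.   60. -225. -225. -225. -224. -226. -226. -227. -227.]
203 [37 38 36 37 44 51 50 46 70 94 91 69 77 86 67 44 40 38 39 37 39 38] [-215. -214. -
[... 701 characters left out ...]
97. -195. -197. -197. -199. -197. -198.]
207 [47 42 41 38 37 32 22 17 19 21 23 29 34 36 39 41 41 43 48 45 49 51] [-186. -187. -187. -186. -184. -184.   40.   46.   47.   48.   47. -189.
 -187. -190. -189. -187. -190. -191. -190. -193. -190. -190.]
208 [55 55 53 47 43 32 20 15 19 21 23 31 38 42 43 47 53 60 60 65 66 66] [-177. -177. -180. -180. -180. -180.   40.   49.   52.   55.   53.   52.
 -182. -182. -181. -184. -182. -184. -183. -181. -184.  -34.]
ee [0.58809279 0.05199014 0.1102017 ] (np.float64(257.5105848065091), np.float64(210.6770727974119)) tip (np.float64(257.5609103499061), np.float64(216.6259847958343)) tip+42 (np.float64(257.43529729532327), np.float64(201.7774415486992)) 4.4167
```

Only z is off: the tool really stands about 41 mm higher than reported, while x and y agree. I'll open the gripper, lower by that amount while watching the force, and close again.

```bash
python3 -m jog '[{"gripper":0.4,"translation":[0,0,0],"turn":0},{"gripper":0.4,"translation":[0,0,0],"turn":0},{"gripper":0.4,"translation":[0,0,0],"turn":0},{"gripper":0.4,"translation":[0,0,0],"turn":0},{"gripper":0.4,"translation":[0,0,-0.015],"turn":0}]'
python3 -m jog '[{"gripper":0.4,"translation":[0,0,-0.01],"turn":0},{"gripper":0.4,"translation":[0,0,-0.008],"turn":0},{"gripper":0.4,"translation":[0,0,-0.006],"turn":0},{"gripper":0.4,"translation":[0,0,0],"turn":0},{"gripper":0.4,"translation":[0,0,0],"turn":0}]'
python3 - <<'E'
from h import *
im,P=cloud("side");cv2.imwrite("pics/s3.png",cv2.resize(im[150:280,200:340,::-1],None,fx=4,fy=4,interpolation=cv2.INTER_CUBIC))
E
```

```text
time: 4.83
ee_pos: [0.5901, 0.0519, 0.0978]
ee_rot: [0.597, 0.802, 0.002, 0.002]
contact_force: [0.9, -0.3, -0.2]
opening: 0.0513
finger_force: 0.0
time: 5.25
ee_pos: [0.588, 0.052, 0.0709]
ee_rot: [0.597, 0.802, -0.0, -0.0]
contact_force: [-0.5, 0.0, 1.8]
opening: 0.0514
finger_force: 0.0
```

View pics/s3.png

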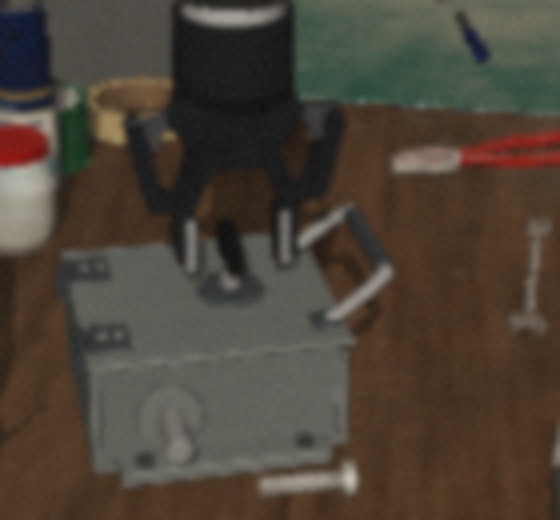

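The fingers now straddle the wing, at crop (190,240) and (285,235) with the wing at (232,250), and nothing is touching. Closing.

```bash
python3 -m jog '[{"gripper":0.7,"translation":[0,0,0],"turn":0},{"gripper":0.8,"translation":[0,0,0],"turn":0},{"gripper":0.85,"translation":[0,0,0],"turn":0},{"gripper":1,"translation":[0,0,0],"turn":0},{"gripper":1,"translation":[0,0,0],"turn":0}]'
python3 -m jog '[{"gripper":1,"translation":[0,0,0],"turn":0},{"gripper":1,"translation":[0,0,0],"turn":0},{"gripper":1,"translation":[0,0,0],"turn":0}]'
```

```text
time: 5.72
ee_pos: [0.5906, 0.0526, 0.0721]
ee_rot: [0.597, 0.802, 0.002, 0.002]
contact_force: [6.7, 3.5, -2.4]
opening: 0.0108
finger_force: 60.3
time: 5.97
ee_pos: [0.5907, 0.0526, 0.0721]
ee_rot: [0.597, 0.802, 0.002, 0.002]
contact_force: [7.1, 2.0, -1.4]
opening: 0.011
finger_force: 60.3
```

```bash
python3 -m jog '[{"gripper":1,"translation":[0.002,0.0005,0],"turn":0},{"gripper":1,"translation":[0,0,-0.003],"turn":0},{"gripper":1,"translation":[0,0,-0.003],"turn":0},{"gripper":1,"translation":[0,0,-0.002],"turn":0},{"gripper":1,"translation":[0,0,0],"turn":0}]'
python3 -m jog '[{"gripper":1,"translation":[0,0,-0.001],"turn":0},{"gripper":1,"translation":[0,0,-0.001],"turn":0},{"gripper":1,"translation":[0,0,0],"turn":0},{"gripper":1,"translation":[0,0,0],"turn":0}]'
```

```text
time: 6.38
ee_pos: [0.5908, 0.0526, 0.0646]
ee_rot: [0.597, 0.802, 0.001, 0.001]
contact_force: [-0.7, 1.8, 9.2]
opening: 0.0108
finger_force: 62.3
time: 6.72
ee_pos: [0.5909, 0.0526, 0.0642]
ee_rot: [0.597, 0.802, 0.001, 0.001]
contact_force: [-4.9, 1.2, 19.8]
opening: 0.0106
finger_force: 63.7
```

The force jumped from 9 to 20 N with no further travel, so the knob is bottomed. Turning counterclockwise with the push held.

```bash
python3 -m jog '[{"gripper":1,"translation":[-0.0005,0,0],"turn":0.08},{"gripper":1,"translation":[0,0,0],"turn":0.08},{"gripper":1,"translation":[0,0,0],"turn":0},{"gripper":1,"translation":[0,0,0],"turn":0}]'
python3 -m jog '[{"gripper":1,"translation":[0,0,0],"turn":0.08},{"gripper":1,"translation":[0,0,0],"turn":0.1},{"gripper":1,"translation":[0,0,0],"turn":0.1},{"gripper":1,"translation":[0,0,0],"turn":0.1},{"gripper":1,"translation":[0,0,0],"turn":0}]'
python3 -m jog '[{"gripper":1,"translation":[0,0,0],"turn":0.1},{"gripper":1,"translation":[0,0,0],"turn":0.1},{"gripper":1,"translation":[0,0,0],"turn":0.1},{"gripper":1,"translation":[0,0,0],"turn":0.1},{"gripper":1,"translation":[0,0,0],"turn":0}]'
python3 -c "
from bench import *
o=get_obs();print(o['moment'],o['ee_rot'],o['contact_force'])"
```

```text
time: 7.05
ee_pos: [0.5908, 0.0525, 0.0642]
ee_rot: [0.53, 0.848, 0.001, 0.002]
contact_force: [-3.7, 0.9, 19.8]
opening: 0.0109
finger_force: 63.5
time: 7.47
ee_pos: [0.5904, 0.0522, 0.0642]
ee_rot: [0.358, 0.934, 0.0, 0.002]
contact_force: [-4.5, -0.4, 20.4]
opening: 0.0113
finger_force: 63.6
time: 7.88
ee_pos: [0.5903, 0.0517, 0.0642]
ee_rot: [0.166, 0.986, -0.0, 0.002]
contact_force: [-7.2, -1.7, 20.5]
opening: 0.011
finger_force: 63.7
[-0.55644104  1.0166333   0.01831786] [ 1.65841643e-01  9.86151022e-01 -4.25859825e-04  1.59028489e-03] [-7.16468981 -1.74881825 20.48551113]
```

```bash
python3 -m jog '[{"gripper":1,"translation":[0,0,0],"turn":0.1},{"gripper":1,"translation":[0,0,0],"turn":0.1},{"gripper":1,"translation":[0,0,0],"turn":0.1},{"gripper":1,"translation":[0,0,0],"turn":0.1},{"gripper":1,"translation":[0,0,0],"turn":0.04}]'
python3 -m jog '[{"gripper":1,"translation":[0,0,0],"turn":0.03},{"gripper":1,"translation":[0,0,0],"turn":0.03},{"gripper":1,"translation":[0,0,0],"turn":0},{"gripper":1,"translation":[0,0,0],"turn":0},{"gripper":1,"translation":[0,0,0],"turn":0}]'
python3 -c "
from bench import *
from scipy.spatial.transform import Rotation as R
import numpy as np
o=get_obs();y=R.from_quat(o['ee_rot']).as_matrix()[:,1];print(o['moment'],np.arctan2(y[1],y[0]),o['contact_force'],o['qpos'])"
```

```text
time: 8.3
ee_pos: [0.5904, 0.0512, 0.0642]
ee_rot: [-0.053, 0.999, -0.001, 0.002]
contact_force: [-6.1, -4.7, 20.7]
opening: 0.011
finger_force: 63.6
time: 8.72
ee_pos: [0.5904, 0.0511, 0.0642]
ee_rot: [-0.08, 0.997, -0.001, 0.002]
contact_force: [-5.3, -4.9, 19.8]
opening: 0.0109
finger_force: 64.3
[-0.87055468  0.92435876 -0.6668257 ] 1.7306242067817437 [-5.33752574 -4.90851262 19.81630773] [-4.20756018e-02  6.05811012e-01  1.51878958e+00 -1.76964919e-03
  1.01368555e+00 -1.77176975e+00]
```

Stop reached at about 1.44 rad, with the moment resisting. Now I'll ease off, open, lift and check.

```bash
python3 -m jog '[{"gripper":1,"translation":[0,0,0.002],"turn":-0.02},{"gripper":1,"translation":[0,0,0.002],"turn":0},{"gripper":0.5,"translation":[0,0,0],"turn":0},{"gripper":0.4,"translation":[0,0,0],"turn":0},{"gripper":0.4,"translation":[0,0,0],"turn":0}]'
python3 -m jog '[{"gripper":0.4,"translation":[0,0,0],"turn":0},{"gripper":0.4,"translation":[0,0,0.01],"turn":0},{"gripper":0.4,"translation":[0,0,0.02],"turn":0},{"gripper":0.4,"translation":[0,0,0.03],"turn":0},{"gripper":0.4,"translation":[0,0,0.03],"turn":0}]'
python3 - <<'E'
from h import *
im,P=cloud("side");cv2.imwrite("pics/s4.png",cv2.resize(im[150:280,200:340,::-1],None,fx=4,fy=4,interpolation=cv2.INTER_CUBIC))
print(find_in("sleeve","side"))
E
```

```text
time: 9.13
ee_pos: [0.5892, 0.0525, 0.0647]
ee_rot: [-0.071, 0.998, 0.0, -0.0]
contact_force: [0.6, -0.6, -0.8]
opening: 0.0466
finger_force: 0.0
time: 9.55
ee_pos: [0.589, 0.0526, 0.156]
ee_rot: [-0.071, 0.998, 0.0, -0.001]
contact_force: [0.8, -0.3, -0.2]
opening: 0.0512
finger_force: 0.0
[{'centre': [0.5032, 0.032, 0.1037], 'p': 0.42}]
```

View pics/s4.png

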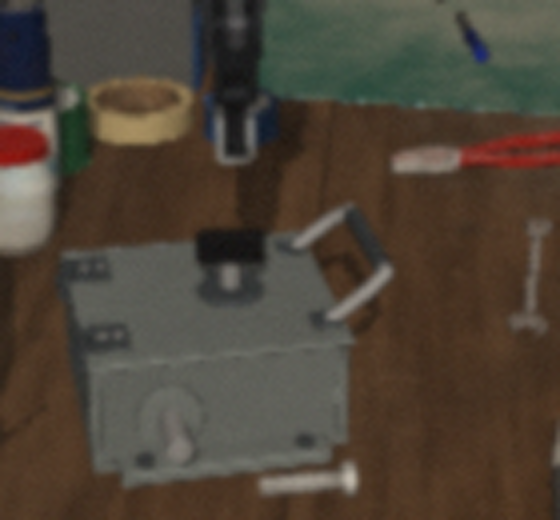

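The wing now lies along the case's x at crop (230,245), so the knob is unlocked, and the cover is still shut. I'll turn back over the sleeve, narrow the jaws and lower.

```bash
python3 -m jog '[{"gripper":0.7,"translation":[-0.0057,-0.0017,0],"turn":-0.095},{"gripper":0.7,"translation":[-0.0057,-0.0017,0],"turn":-0.095},{"gripper":0.7,"translation":[-0.0057,-0.0017,0],"turn":-0.095},{"gripper":0.7,"translation":[-0.0057,-0.0017,0],"turn":-0.095},{"gripper":0.7,"translation":[-0.0057,-0.0017,0],"turn":-0.095}]'
python3 -m jog '[{"gripper":0.7,"translation":[-0.0057,-0.0017,0],"turn":-0.095},{"gripper":0.7,"translation":[-0.0057,-0.0017,0],"turn":-0.095},{"gripper":0.7,"translation":[-0.0057,-0.0017,0],"turn":-0.095},{"gripper":0.7,"translation":[-0.0057,-0.0017,0],"turn":-0.095},{"gripper":0.7,"translation":[-0.0057,-0.0017,0],"turn":-0.095}]'
python3 -m jog '[{"gripper":0.7,"translation":[-0.0057,-0.0017,0],"turn":-0.095},{"gripper":0.7,"translation":[-0.0057,-0.0017,0],"turn":-0.095},{"gripper":0.7,"translation":[-0.0057,-0.0017,0],"turn":-0.095},{"gripper":0.7,"translation":[-0.0057,-0.0017,0],"turn":-0.095},{"gripper":0.7,"translation":[-0.0057,-0.0017,0],"turn":-0.095}]'
python3 -m jog '[{"gripper":0.7,"translation":[0,0,-0.03],"turn":0},{"gripper":0.7,"translation":[0,0,-0.02],"turn":0},{"gripper":0.7,"translation":[0,0,0],"turn":0},{"gripper":0.7,"translation":[0,0,0],"turn":0},{"gripper":0.7,"translation":[0,0,0],"turn":0}]'
python3 - <<'E'
from h import *
im,P=cloud("side");cv2.imwrite("pics/s5.png",cv2.resize(im[150:280,220:360,::-1],None,fx=4,fy=4,interpolation=cv2.INTER_CUBIC))
print(find_in("sleeve","side"),get_obs()["ee_rot"])
E
```

```text
time: 10.07
ee_pos: [0.5606, 0.044, 0.155]
ee_rot: [0.168, 0.986, 0.0, -0.0]
contact_force: [-0.4, 0.3, 0.4]
opening: 0.0256
finger_force: 0.0
time: 10.48
ee_pos: [0.532, 0.0355, 0.155]
ee_rot: [0.396, 0.918, -0.0, -0.0]
contact_force: [-0.2, 0.7, -0.5]
opening: 0.0253
finger_force: 0.0
time: 10.9
ee_pos: [0.5035, 0.027, 0.155]
ee_rot: [0.601, 0.8, -0.0, -0.0]
contact_force: [-0.4, 0.5, 0.8]
opening: 0.0256
finger_force: 0.0
time: 11.32
ee_pos: [0.5048, 0.027, 0.1062]
ee_rot: [0.599, 0.801, 0.0, 0.001]
contact_force: [0.3, 1.0, 0.3]
opening: 0.0258
finger_force: 0.0
[{'centre': [0.5037, 0.0348, 0.1054], 'p': 0.66}, {'centre': [0.5886, 0.0579, 0.1069], 'p': 0.56}] [5.98654366e-01 8.01006523e-01 6.50749965e-04 1.03743775e-03]
```

View pics/s5.png

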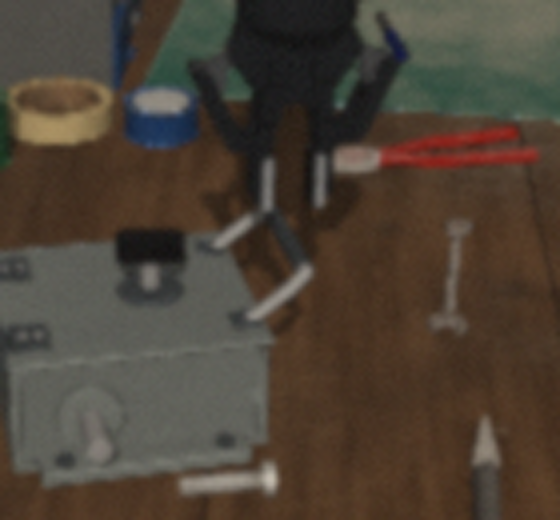

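The fingers (267 and 320, tips at row 205) are centred over the sleeve at (290,238). Lowering 45 mm and closing.

```bash
python3 -m jog '[{"gripper":0.7,"translation":[0,0,-0.012],"turn":0},{"gripper":0.7,"translation":[0,0,-0.012],"turn":0},{"gripper":0.7,"translation":[0,0,-0.012],"turn":0},{"gripper":0.7,"translation":[0,0,-0.009],"turn":0},{"gripper":0.7,"translation":[0,0,0],"turn":0}]'
python3 -m jog '[{"gripper":0.8,"translation":[0,0,0],"turn":0},{"gripper":0.85,"translation":[0,0,0],"turn":0},{"gripper":1,"translation":[0,0,0],"turn":0},{"gripper":1,"translation":[0,0,0],"turn":0},{"gripper":1,"translation":[0,0,0],"turn":0}]'
```

```text
time: 11.83
ee_pos: [0.5035, 0.027, 0.0594]
ee_rot: [0.599, 0.801, -0.0, -0.001]
contact_force: [-1.2, 0.2, 0.1]
opening: 0.0256
finger_force: 0.0
time: 12.25
ee_pos: [0.5048, 0.0269, 0.0609]
ee_rot: [0.599, 0.801, 0.001, 0.001]
contact_force: [0.2, 1.0, 2.0]
opening: 0.01
finger_force: 58.5
```

Sleeve gripped. Lifting along the arc, first to 20°, then checking.

```bash
python3 -m jog '[{"gripper":1,"translation":[0.0015,0.0005,0.0082],"turn":0},{"gripper":1,"translation":[0.0015,0.0005,0.0082],"turn":0},{"gripper":1,"translation":[0.0022,0.0007,0.0081],"turn":0},{"gripper":1,"translation":[0.0022,0.0007,0.0081],"turn":0},{"gripper":1,"translation":[0,0,0],"turn":0}]'
python3 -m jog '[{"gripper":1,"translation":[0.0029,0.0009,0.0078],"turn":0},{"gripper":1,"translation":[0.0029,0.0009,0.0078],"turn":0},{"gripper":1,"translation":[0.0035,0.001,0.0075],"turn":0},{"gripper":1,"translation":[0.0035,0.001,0.0075],"turn":0},{"gripper":1,"translation":[0,0,0],"turn":0}]'
python3 - <<'E'
from h import *
im,P=cloud("side");cv2.imwrite("pics/s6.png",cv2.resize(im[120:280,200:360,::-1],None,fx=3.5,fy=3.5,interpolation=cv2.INTER_CUBIC))
print(find_in("sleeve","side"),get_obs()["contact_force"],get_obs()["moment"])
E
```

```text
time: 12.67
ee_pos: [0.5124, 0.0293, 0.0946]
ee_rot: [0.599, 0.801, 0.0, 0.001]
contact_force: [2.4, -2.3, -5.5]
opening: 0.0097
finger_force: 58.8
time: 13.08
ee_pos: [0.5248, 0.033, 0.1246]
ee_rot: [0.599, 0.801, -0.0, 0.0]
contact_force: [0.5, -4.9, -5.1]
opening: 0.0099
finger_force: 59.0
[{'centre': [0.517, 0.0548, 0.1682], 'p': 0.36}] [ 2.06079876 -5.96081512 -5.61940683] [-0.844807   -0.28843774  0.07393002]
```

View pics/s6.png

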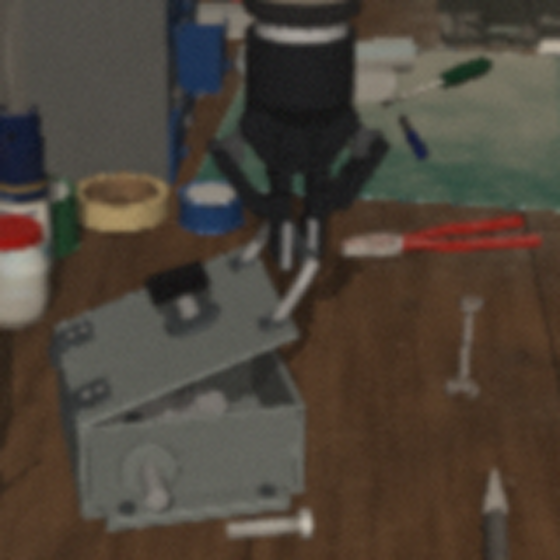

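The cover is opening about 20°, held by the sleeve at crop (300,245). There's a small sideways force, so I'll trim y slightly and continue to 60°.

```bash
python3 -m jog '[{"gripper":1,"translation":[0.0041,0.0002,0.0072],"turn":0},{"gripper":1,"translation":[0.0041,0.0002,0.0072],"turn":0},{"gripper":1,"translation":[0.0047,0.0012,0.0068],"turn":0},{"gripper":1,"translation":[0.0047,0.0012,0.0068],"turn":0},{"gripper":1,"translation":[0,0,0],"turn":0}]'
python3 -m jog '[{"gripper":1,"translation":[0.0052,0.0013,0.0063],"turn":0},{"gripper":1,"translation":[0.0052,0.0013,0.0063],"turn":0},{"gripper":1,"translation":[0.0058,0.0015,0.0058],"turn":0},{"gripper":1,"translation":[0.0058,0.0015,0.0058],"turn":0},{"gripper":1,"translation":[0,0,0],"turn":0}]'
python3 -m jog '[{"gripper":1,"translation":[0.0062,0.0016,0.0053],"turn":0},{"gripper":1,"translation":[0.0062,0.0016,0.0053],"turn":0},{"gripper":1,"translation":[0.0066,0.0017,0.0047],"turn":0},{"gripper":1,"translation":[0.0066,0.0017,0.0047],"turn":0},{"gripper":1,"translation":[0,0,0],"turn":0}]'
python3 -m jog '[{"gripper":1,"translation":[0.007,0.0018,0.0041],"turn":0},{"gripper":1,"translation":[0.007,0.0018,0.0041],"turn":0},{"gripper":1,"translation":[0.0073,0.0019,0.0034],"turn":0},{"gripper":1,"translation":[0.0073,0.0019,0.0034],"turn":0},{"gripper":1,"translation":[0,0,0],"turn":0}]'
python3 - <<'E'
from h import *
im,P=cloud("side");cv2.imwrite("pics/s7.png",cv2.resize(im[100:280,200:360,::-1],None,fx=3.3,fy=3.3,interpolation=cv2.INTER_CUBIC))
o=get_obs();e=np.array(o["ee_pos"]);d=e-[.5045,.027,.0605]
a=.29;s=d[0]*np.cos(a)+d[1]*np.sin(a);print("angle",np.degrees(np.arctan2(.028+d[2],.190-s))-8.38,np.hypot(.028+d[2],.190-s),o["contact_force"])
E
```

```text
time: 13.6
ee_pos: [0.5421, 0.0381, 0.1523]
ee_rot: [0.598, 0.801, 0.001, -0.001]
contact_force: [0.6, 5.7, -6.9]
opening: 0.0102
finger_force: 58.9
time: 14.02
ee_pos: [0.5636, 0.0445, 0.1764]
ee_rot: [0.598, 0.801, 0.001, -0.002]
contact_force: [-4.6, 7.8, -5.8]
opening: 0.0103
finger_force: 59.2
time: 14.43
ee_pos: [0.5885, 0.052, 0.1961]
ee_rot: [0.598, 0.801, 0.001, -0.003]
contact_force: [-6.8, 10.3, -3.1]
opening: 0.0099
finger_force: 59.4
time: 14.85
ee_pos: [0.6168, 0.0604, 0.2113]
ee_rot: [0.598, 0.802, 0.001, -0.004]
contact_force: [-8.2, 12.9, 0.7]
opening: 0.0101
finger_force: 59.8
angle 59.25470034824907 0.1930921354710606 [-9.16258884 13.86104319  0.19697432]
```

View pics/s7.png

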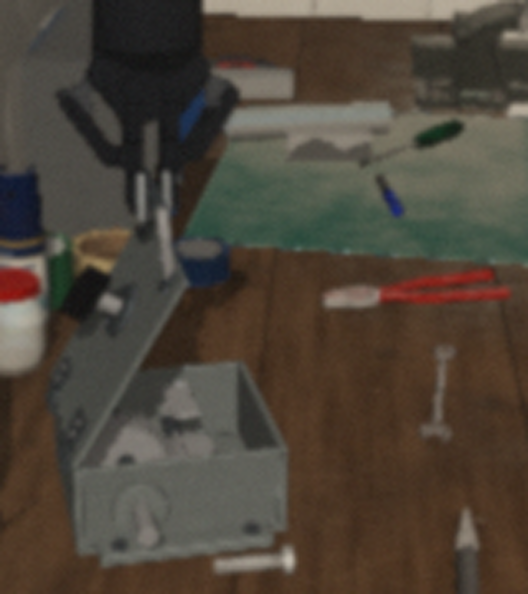

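The cover stands at roughly 60° with the sleeve in the jaws at crop (152,215). I'll relax the sideways load, settle, and check the angle from depth.

```bash
python3 -m jog '[{"gripper":1,"translation":[-0.001,0.002,0],"turn":0},{"gripper":1,"translation":[0,0.001,0],"turn":0},{"gripper":1,"translation":[0,0,0],"turn":0},{"gripper":1,"translation":[0,0,0],"turn":0},{"gripper":1,"translation":[0,0,0],"turn":0}]'
python3 -m jog '[{"gripper":1,"translation":[0,0,0],"turn":0},{"gripper":1,"translation":[0,0,0],"turn":0},{"gripper":1,"translation":[0,0,0],"turn":0},{"gripper":1,"translation":[0,0,0],"turn":0},{"gripper":1,"translation":[0,0,0],"turn":0}]'
python3 - <<'E'
from h import *
P=np.nanmedian([cloud("side")[1] for _ in range(5)],0)
# underside/top of plate in the case frame: x-z profile at plate pixels
q=P.reshape(-1,3);a=.29;c=np.array([.685,.0805])
s=(q[:,:2]-c)@[np.cos(a),np.sin(a)];t=(q[:,:2]-c)@[-np.sin(a),np.cos(a)]
k=(abs(t-.067)<.008)&(q[:,2]>.095)&(q[:,2]<.2)&(s>-.13)&(s<.02)
l=cv2.fitLine(np.c_[s[k],q[k,2]].astype(np.float32),cv2.DIST_HUBER,0,.001,.001).ravel()
print(k.sum(),l,np.degrees(np.arctan(-l[1]/l[0])))
o=get_obs();e=np.array(o["ee_pos"]);d=e-[.5045,.027,.0605];S=d[0]*np.cos(a)+d[1]*np.sin(a)
print(e,np.degrees(np.arctan2(.028+d[2],.190-S))-8.38,o["contact_force"],abs(np.array(o["dq"])).max(),o["finger_force"])
E
```

```text
time: 15.32
ee_pos: [0.6158, 0.0601, 0.2109]
ee_rot: [0.598, 0.801, -0.0, -0.002]
contact_force: [-5.2, 5.2, -1.8]
opening: 0.0099
finger_force: 59.6
time: 15.73
ee_pos: [0.6158, 0.0601, 0.2109]
ee_rot: [0.598, 0.801, -0.0, -0.002]
contact_force: [-5.1, 4.7, -1.3]
opening: 0.0099
finger_force: 59.6
159 [ 0.5177165  -0.85555226 -0.05055899  0.15947264] 58.820793
[0.61574769 0.06008951 0.21090711] 59.10988079833468 [-5.76447159  4.71958557 -1.93552519] 0.0013392135459446748 59.616243839263916
```

Both estimates agree at about 59°, and it is still and gripped. Handing in.

```bash
python3 -c "
from bench import *
print(close_job())"
```

```text
the job is handed in; nothing more can be done
None
```

The job is handed in: I pushed the knob fully down, turned it to its stop, and am holding the cover still at about 59° by its sleeve; no tools were seen to move, and no verdict came back.

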